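# Clear the mat and hold out the ball dish

### The arm

A 6-joint arm with a two-finger parallel gripper is mounted at the origin on a cart in front of the work surface, level with it; the furniture and walls round the work are solid. World frame = base frame: x ahead of the robot, y to its left, z up, the work surface at z = 0. Lengths are in mm, angles in rad, forces in N, time in s.
With the tool pointing down it reaches from about 350 to 975 mm from the base axis. Payload 17.4 kg.
Tool frame: the origin (TCP) lies between the finger pads; the fingertips stand 25 mm ahead of it and the grasp point (between the pads) lies 6 mm ahead of it; z points along the fingers, y is the line along which they close (so a half turn about z gives the same grasp; the last joint's range is limited). The gripper opens to 85 mm and grips with 20 to 120 N. Pads are 22 mm wide; open, the fingers measure 114 mm over their backs; the gripper's body (76 mm by 85 mm) begins 54 mm behind the grasp point. The pads swing forward as they close: fully open they stand 13 mm farther back than shut.
Start: joints at [-1.303, 0.116, 1.442, -0, 1.584, -0.038], TCP at [203.204, -643.693, 256.303] pointing down, gripper open.
Joint ranges: [-2.83, 2.83], [-0.83, 2.19], [0.07, 2.5], [-1.14, 4.28], [0.01, 3], [-2.97, 2.97]. Speed limits (rad/s): [1.89, 1.89, 2.22, 3.14, 3.14, 3.14].

### API

Orientations are given as a unit quaternion [w, x, y, z].
In Python, from rig import arm gives the robot as it stands.
- The arm moves only by the tool play_rows, never from a script. Its argument "deltas" is one flat list of numbers, 5 for each row, row after row: the closure, from 0 (fully open) to 1 (shut), then the shift along the tool's x, y, z each as a share of 0.04 m, from -1 to 1, then the turn about the tool's z as a share of 4 degrees, from -1 to 1. In form: [hand, dx, dy, dz, twist, hand, dx, dy, dz, twist, ...]. A call has 1 to 20 rows; each row shifts and turns the commanded pose from where the row before left it, along the tool's axes as they then stand; what a row does not reach is not made up. A row lasts 1/10 s, in which the tool goes at most 50 mm and 8.59 degrees, less where a joint would pass 70% of its speed; a pose out of reach is approached as far as the arm can. A call with a number of a shift or a turn outside -1 to 1 is refused whole. A call with a gripper value outside its range is refused whole. The fingers move at their own pace and stop on an object; "grip_force" is the grip in N (left out, the last holds). Time passes only in rows, so rows that do not move let the fingers close. It gives the time, the measured TCP pose, the force, the opening and the grip force at its end, in the units of the state.
- arm.get_state(): the state, without advancing time (a new reading comes with each control period).
- arm.read_camera(name): name is "scene" or "top" or "wrist"; returns a dict with "pixels" (420x560x3 uint8, red, green, blue), "z_map" (420x560 float32, mm along the optical axis (not along the pixel's ray), 0 where there is no reading), "vertical_fov" (degrees; the focal length in pixels is half the picture's height over the tangent of half this angle, whatever the lens; pixels are square), "cx", "cy" (the principal point, pixels), "distortion" ([k1, k2, p1, p2, k3] as OpenCV has them; the pictures are not rectified), "rvec" (rotation vector, rad) and "tvec" (3), from world to camera coordinates, as OpenCV has them. Camera axes: x right, y down, z forward; pixel columns grow to the right and rows downward; lengths in mm; the calibration is good to about 2 mm. A picture is of the moment at which its call begins.
- arm.job_done(): hands the job in; it is judged then, once.
The state is a dict: "time": time; "q": joint angles; "joint_vel": joint speeds; "tau": joint torques, N m; "eef_pos": TCP position; "tcp_rot": TCP orientation; "wrist_force": force on the tool from outside, world axes, zero at the start; "moment": the same for the moment, N m; "finger_gap": finger opening in mm; "grasp_force": force on a finger pad.
Only numpy, scipy, OpenCV 4.12 (cv2) and the standard library are available. Lean on these libraries where they do the work, as an engineer would, in place of code of your own. Each camera call takes 0.05 s, during which the arm holds its last target. There are 200 camera calls.

### The job

Clear the square mat by sorting the two strays: the eraser goes into the wooden bin that holds the stick of sealing wax, the battery into the bin that holds the other battery. Then lift the ball dish and turn it a quarter turn, level all the while and with the ball staying in its middle, so that its pouring lip points straight to the far side of the mat, where the chair is. Finish while still holding it there, level and still, centred about 10 cm above the mat, and leave the other things on the desk alone.

Things in the scene. Friction and masses are not known exactly. Their poses are not given: they have to be found in the camera images.
- mat: fixed square mat, 200 x 200 mm, 4 mm thick, cork with a dark wooden edge, lying on the desk with its sides within about 12 degrees of the world axes. Origin: centre of its underside; x axis points square to its far side (the chair side, away from the robot), z up
- stationery_bin: fixed open wooden bin, 110 mm (x) x 160 mm (y) x 35 mm high, walls and floor 5 mm, left of the mat; a red stick of sealing wax (90 x 11 x 11 mm) lies in it along x at about y = +55 mm, the rest is empty. Origin: centre of the underside; either of the two alike bins may be the nearer
- battery_bin: fixed open wooden bin, the same size and form as the stationery bin; an AA battery (50 x 15 x 15 mm) lies in it along x at about y = +55 mm, the rest is empty. Origin: centre of the underside
- eraser_mid (a point): centre of the loose pink eraser lying flat on the mat: 20 mm (x) x 44 mm (y) x 11 mm high, 12 g; grasp across x
- battery_mid (a point): centre of the loose AA battery lying on the mat: 15 mm (x) x 48 mm (y) x 15 mm high, 23 g; it does not roll; grasp across x
- dish: loose round white dish, 165 mm across, 23 mm high, about 0.35 kg, floor a shallow cone sloping 10 degrees down to the middle, with a carrying handle arched over it. Origin: centre of its underside, z up, x towards its pouring lip. It starts standing on the desk right of the mat, the lip pointing about to the left (+y world)
- dish_grip (a point): centre of the dish handle's wooden bar, 92 mm straight above the dish's origin. The bar runs along the dish's y, 84 mm long, 14 mm wide (x) and 16 mm high; brass wires go down from its ends to the rim, nothing else is under it except the ball, whose top is 63 mm below the bar's centre; grasp it in its middle across x. Axes as the dish's
- dish_lip (a point): tip of the dish's pouring lip, a small tongue on the rim 30 mm wide, 104 mm from the dish's centre line along the dish's +x and 21 mm above its underside
- dish_seat (a point): where the ball's centre is when it rests in the middle of the dish: on the dish's centre line, 17 mm above its underside
- ball_center (a point): centre of the loose steel ball, 24 mm diameter, 50 g, which rests in the middle of the dish and rolls if the dish is tilted or jerked
- tape_roll: loose roll of tape, 96 mm across, 48 mm high, a bystander beyond the dish. Origin: centre of its underside
- matchbox: loose matchbox, 36 x 55 x 14 mm, a bystander beyond the mat. Origin: centre of its underside
- ink_bottle: loose ink bottle, 52 x 52 x 62 mm, a bystander beyond the mat. Origin: centre of its underside
- pencil: loose pencil, 162 mm long, 8 mm thick, a bystander lying beyond the bins. Origin: centre of its underside

How it is judged:
By the outcome, as a careful person would: the job done as asked, in the order asked, and still so for the second after the job is handed in, while the arm keeps its last pose, push and grip.
It also fails if it takes over 69 s, if anything falls off the work surface, if the arm or the gripper's body presses on something with over 40 N, if the wrist force passes 120 N, or if a joint passes its speed limit or range.

## Working session

There is one attempt and no reset: what is moved stays moved. The work goes in short steps, Python scripts to look and compute and a tool call to move; the robot and the scene stay as the last step left them, time stands still between calls to the robot, and variables do not carry over. Pictures are saved under pics/ and viewed, at most 10 in all, crops included, and the job is handed in when it is done.

Besides the shell and the picture viewer there is one more tool, called after "Emit:" as name(argument=value, ...) on one line, values as JSON. play_rows: Moves the arm, as the interface text tells. Shift numbers are shares of 0.04 m and turn numbers shares of 4 degrees, none past 1 either way. Its arguments: {"type":"object","properties":{"deltas":{"type":"array","items":{"type":"number"}},"grip_force":{"type":"number"}},"required":["deltas"]}

```bash
mkdir -p pics; cat > h.py <<'E'
import numpy as np, cv2
from rig import arm
from scipy.spatial.transform import Rotation as R
def shot(n):
    c=arm.read_camera(n); H=c["pixels"].shape[0]
    f=H/2/np.tan(np.radians(c["vertical_fov"])/2)
    c["K"]=np.array([[f,0,c["cx"]],[0,f,c["cy"]],[0,0,1.]]); c["D"]=np.array(c["distortion"],float)
    c["Rm"]=cv2.Rodrigues(np.array(c["rvec"],float))[0]; c["t"]=np.array(c["tvec"],float).ravel()
    return c
def rays(c,uv):
    p=cv2.undistortPoints(np.array(uv,float).reshape(-1,1,2),c["K"],c["D"]).reshape(-1,2)
    return np.c_[p,np.ones(len(p))]
def onplane(c,uv,z):
    d=rays(c,uv)@c["Rm"]; o=-c["Rm"].T@c["t"]
    return o+d*((z-o[2])/d[:,2])[:,None]
def cloud(c):
    v,u=np.nonzero(c["z_map"]>0); z=c["z_map"][v,u]
    P=(rays(c,np.c_[u,v])*z[:,None]-c["t"])@c["Rm"]
    out=np.full(c["pixels"].shape,np.nan); out[v,u]=P; return out
def save(c,n): cv2.imwrite("pics/"+n,c["pixels"][:,:,::-1])
E
python3 - <<'E'
from h import *
s=arm.get_state(); print(s["eef_pos"],s["tcp_rot"],s["finger_gap"],s["time"]); print(R.from_quat(np.roll(s["tcp_rot"],-1)).as_matrix().round(3))
for n in("top","scene"):
    c=shot(n); save(c,n+"0.png"); np.save(n+"0.npy",cloud(c)); np.save(n+"0rgb.npy",c["pixels"]); print(n,-c["Rm"].T@c["t"])
E
```

```text
[ 203.13696101 -643.52964801  255.52535295] [-5.96596959e-04  9.88335382e-01  1.52291859e-01 -7.52315116e-05] 85.40481965960842 0.0
[[ 0.954  0.301 -0.   ]
 [ 0.301 -0.954  0.001]
 [ 0.    -0.001 -1.   ]]
top [ 278.23888904  -16.72755906 1403.25681387]
scene [-122.18197333  520.61745137  905.76919846]
```

View pics/top0.png

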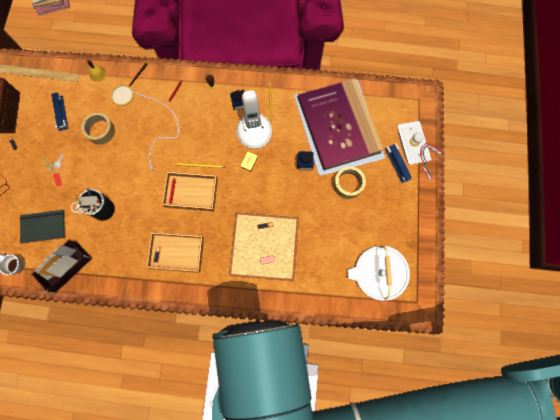

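View pics/scene0.png

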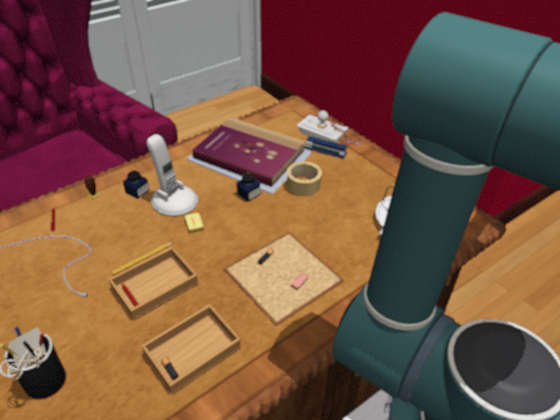

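The top view shows the far bin with the wax at (190,191), the near bin with the battery at (175,252), and the mat at (264,246). The loose battery is at (265,225), the pink eraser at (267,260), and the dish at (383,272) with its lip at (352,273). The scene view agrees.

```bash
cat > m.py <<'E'
from h import *
c=shot("top"); im=c["pixels"]; hsv=cv2.cvtColor(im,cv2.COLOR_RGB2HSV); P=cloud(c)
print("f",c["K"][0,0], "desk z",np.nanmedian(P[225:240,310:340,2]))
def blob(mask,box,z,name):
    u0,v0,u1,v1=box; m=np.zeros(mask.shape,np.uint8); m[v0:v1,u0:u1]=mask[v0:v1,u0:u1]
    n,l,st,_=cv2.connectedComponentsWithStats(m.astype(np.uint8)); 
    if n<2: print(name,"none");return
    k=1+np.argmax(st[1:,4]); v,u=np.nonzero(l==k)
    w=onplane(c,np.c_[u,v],z)[:,:2].astype(np.float32); r=cv2.minAreaRect(w)
    print(name,"n",len(u),"mean",w.mean(0).round(1),"rect",np.round(r[0],1),np.round(r[1],1),round(r[2],1),"bbox",st[k],"zmed",np.nanmedian(P[v,u,2]).round(1),np.nanmax(P[v,u,2]).round(1))
h,s,v=[hsv[...,i].astype(int) for i in range(3)]
for nm,(a,b) in dict(eraser=(267,260),batt=(265,225),cork=(250,240),desk=(320,230),edge=(234,245)).items(): print(nm,hsv[b-1:b+2,a-1:a+2].reshape(-1,3).tolist())
Z=P[...,2]
blob((h>165)|(h<5)&(v>180),(245,250,290,272),15,"eraser")
blob(v<110,(245,215,285,235),19,"batt-dark")
blob((s<70)&(v>140),(335,240,420,305),21,"dish-white")
for nm,b in dict(stat=(155,165,225,218),near=(140,225,210,280)).items():
    blob((Z>25)&(Z<45),b,35,nm+"-rim")
blob((Z>75)&(Z<115),(340,235,420,310),98,"bar")
for nm,b,z in (("top-mat",(225,205,305,285),4),):
    blob((s<135)&(v>150),b,z,nm)
big=cv2.resize(im[160:310,140:420],None,fx=2.85,fy=2.85,interpolation=cv2.INTER_CUBIC); cv2.imwrite("pics/crop.png",big[:,:,::-1])
E
python3 m.py
```

```text
f 454.148078311635 desk z 0.08677144649049859
eraser [[7, 93, 253], [7, 96, 253], [7, 94, 253], [7, 93, 253], [7, 93, 253], [7, 93, 253], [8, 93, 253], [7, 94, 253], [7, 97, 253]]
batt [[8, 40, 70], [0, 9, 60], [170, 13, 61], [114, 22, 59], [114, 21, 61], [135, 8, 61], [0, 9, 60], [8, 16, 62], [11, 40, 70]]
cork [[19, 122, 246], [20, 120, 248], [19, 123, 246], [21, 118, 250], [20, 120, 248], [19, 125, 243], [21, 115, 251], [20, 119, 249], [20, 122, 247]]
desk [[14, 196, 219], [15, 195, 222], [15, 192, 223], [15, 194, 221], [15, 194, 223], [15, 194, 224], [15, 194, 225], [15, 193, 226], [15, 193, 225]]
edge [[13, 154, 177], [16, 136, 231], [22, 115, 251], [13, 154, 181], [16, 137, 232], [19, 125, 245], [13, 150, 191], [17, 130, 241], [20, 121, 249]]
eraser none
batt-dark n 33 mean [543.6  50.8] rect [543.4  50.7] [ 9.5 27.9] 6.5 bbox [258 224  10   4  33] zmed 18.2 24.5
dish-white n 2237 mean [ 438.  -323.3] rect [ 440.8 -327.8] [167.4 165.4] 54.6 bbox [ 348  246   62   55 2237] zmed 16.6 102.8
stat-rim n 347 mean [626.3 294.6] rect [626.  292.2] [112.7 162.1] 2.0 bbox [161 172  56  38 347] zmed 33.1 43.4
near-rim n 347 mean [431.2 307.5] rect [429.8 307. ] [111.2 162.5] 2.7 bbox [147 232  56  40 347] zmed 33.3 42.9
bar n 208 mean [ 438.1 -325.7] rect [ 437.6 -326.2] [138.   16.5] 9.1 bbox [383 247   9  49 208] zmed 98.8 105.8
top-mat n 3461 mean [480.7  39.4] rect [483.3  39.3] [186.2 185.4] 1.7 bbox [ 232  215   64   63 3461] zmed 4.5 21.6
```

View pics/crop.png

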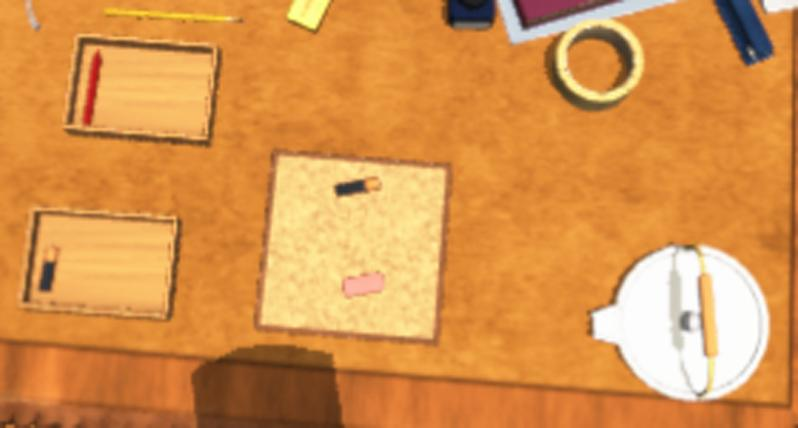

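The crop shows the mat with the battery at about (357,187) and the eraser at (363,285). The dish lip points left at (603,322), and its orange bar is at (709,315).

```bash
cat >> m.py <<'E'
print("----")
def pca(mask,box,z,name):
    u0,v0,u1,v1=box; m=np.zeros(mask.shape,bool); m[v0:v1,u0:u1]=mask[v0:v1,u0:u1]
    vv,uu=np.nonzero(m); w=onplane(c,np.c_[uu,vv],z)[:,:2]
    r=cv2.minAreaRect(w.astype(np.float32)); e,V=np.linalg.eigh(np.cov(w.T)); d=V[:,1]
    print(name,len(uu),"mean",w.mean(0).round(1),"rect",np.round(r[0],1),np.round(r[1],1),"long-axis deg from +y",np.degrees(np.arctan2(-d[0]*np.sign(d[1]),abs(d[1]))).round(1),"ext",np.sqrt(12*e).round(1))
pca((h<12)&(s<112)&(v>190),(252,252,284,268),15,"eraser")
pca((v<140)|((s>135)&(h<17)),(252,219,280,232),17,"batt all")
pca((Z>9)&(Z<26),(250,217,282,233),18,"batt Z")
pca((Z>9)&(Z<26),(250,252,284,270),15,"eraser Z")
pca((s>120)&(Z>80)&(Z<115),(375,240,400,305),98,"bar orange")
# mat and bins by corners
for nm,m,b,z in (("mat",(s<165)&(v>140)&(Z<30),(225,205,305,285),4),("stat",(Z>25)&(Z<45),(155,165,225,218),35),("near",(Z>25)&(Z<45),(140,225,210,280),35)):
    u0,v0,u1,v1=b; mm=np.zeros(m.shape,np.uint8); mm[v0:v1,u0:u1]=m[v0:v1,u0:u1]
    if nm=="mat": mm=cv2.morphologyEx(mm,cv2.MORPH_OPEN,np.ones((3,3)))
    vv,uu=np.nonzero(mm); w=onplane(c,np.c_[uu,vv],z)[:,:2].astype(np.float32)
    r=cv2.minAreaRect(w); print(nm,np.round(r[0],1),np.round(r[1],1),r[2],cv2.boxPoints(r).round(0).tolist())
# dish rim circle: high ring points
m=(Z>15)&(Z<30); vv,uu=np.nonzero(m); Q=P[vv,uu]; k=(abs(Q[:,0]-440)<120)&(abs(Q[:,1]+326)<125); Q=Q[k]
rr=np.hypot(Q[:,0]-440,Q[:,1]+326); print("radius hist",np.histogram(rr,bins=[0,50,60,65,70,75,80,85,90,95,100,105,110])) 
q=Q[(rr>75)&(rr<88)]; A=np.c_[2*q[:,:2],np.ones(len(q))]; sol=np.linalg.lstsq(A,(q[:,:2]**2).sum(1),rcond=None)[0]; print("circle",sol[:2],np.sqrt(sol[2]+sol[:2]@sol[:2]))
lip=Q[rr>93]; lm=lip[:,:2].mean(0)if len(lip) else 0; print("lip",lm,len(lip)); d=lm-sol[:2]; print("lip yaw",np.degrees(np.arctan2(d[1],d[0])))
E
python3 m.py | sed -n '/----/,$p'
```

```text
----
eraser 77 mean [441.1  23.7] rect [441.2  23.7] [16.9 40.7] long-axis deg from +y 17.9 ext [17.5 41.6]
batt all 62 mean [546.6  41.9] rect [545.1  42.1] [16.1 46.5] long-axis deg from +y 17.5 ext [14.6 46.9]
batt Z 96 mean [546.3  41.6] rect [547.9  41.9] [47.5 96.3] long-axis deg from +y 11.0 ext [30.1 69.4]
eraser Z 123 mean [439.  26.] rect [437.1  28.6] [52.1 94.5] long-axis deg from +y 4.8 ext [36.2 63.5]
bar orange 108 mean [ 439.3 -326.9] rect [ 440.4 -326.7] [132.3  10.9] long-axis deg from +y -81.4 ext [10.7 88.6]
mat [483.5  40. ] [196.4 196.5] 1.6749496459960938 [[382.0, 135.0], [388.0, -61.0], [585.0, -55.0], [579.0, 141.0]]
stat [626.3 292.1] [112.2 162.3] 1.9377970695495605 [[567.0, 371.0], [573.0, 209.0], [685.0, 213.0], [680.0, 375.0]]
near [429.9 306.9] [111.  162.8] 2.653536081314087 [[371.0, 386.0], [378.0, 223.0], [489.0, 228.0], [482.0, 391.0]]
radius hist (array([171, 205, 148, 179, 219, 245, 103,  19,  16,  19,   4,   0]), array([  0,  50,  60,  65,  70,  75,  80,  85,  90,  95, 100, 105, 110]))
circle [ 439.61402796 -325.71709576] 79.04505608395083
lip [ 425.88259812 -230.20181133] 31
lip yaw 98.18088090022873
```

Emit:
play_rows(deltas=[0,0.3,-0.4,0,0,0,0.54,-0.71,0,0,0,0.54,-0.71,0,0,0,0.54,-0.71,0,0,0,0.54,-0.71,0,0,0,0.54,-0.71,0,0,0,0.54,-0.71,0,0,0,0.54,-0.71,0,0,0,0.54,-0.71,0,0,0,0.54,-0.71,0,0,0,0.54,-0.71,0,0,0,0.54,-0.71,0,0,0,0.54,-0.71,0,0,0,0.54,-0.71,0,0,0,0.54,-0.71,0,0,0,0.54,-0.71,0,0,0,0.54,-0.71,0,0,0,0.54,-0.71,0,0,0,0.54,-0.71,0,0,0,0.54,-0.71,0,0])

```text
time: 2.2
eef_pos: [438.9, 14.9, 256.4]
tcp_rot: [0.0, 0.988, 0.152, 0.0]
wrist_force: [0.8, -0.6, -0.4]
finger_gap: 85.0
grasp_force: 0.0
```

Emit:
play_rows(deltas=[0.5,0,0,0.2,-1,0.5,0,0,0.2,-1,0.5,0,0,0.2,-1,0.5,0,0,0.2,-1,0.5,0,0,0.2,-1,0.5,0,0,0.2,-1,0.5,0,0,0.2,-1,0.5,0,0,0.2,-1,0.5,0,0,0.2,-1,0.5,0,0,0.2,-1,0.5,0,0,0.2,-1,0.5,0,0,0.2,-1,0.5,0,0,0.2,-1,0.5,0,0,0.2,-1,0.5,0,0,0.2,-1,0.5,0,0,0.2,-1,0.5,0,0,0.2,-1,0.5,0,0,0.2,-1,0.5,0,0,0.2,-1,0.5,0,0,0.2,-1])

```text
time: 4.2
eef_pos: [438.7, 13.3, 96.0]
tcp_rot: [-0.0, 0.658, 0.753, 0.0]
wrist_force: [0.6, -1.0, -0.4]
finger_gap: 42.7
grasp_force: 0.0
```

```bash
cat > g.py <<'E'
# go: target x y z toolx-yaw -> shifts in tool axes (units of 40 mm) and twist (units of 4 deg)
import sys
from h import *
def rel(x,y,z,yaw=None):
    s=arm.get_state(); M=R.from_quat(np.roll(s["tcp_rot"],-1)).as_matrix(); p=np.array(s["eef_pos"])
    y0=np.degrees(np.arctan2(M[1,0],M[0,0])); d=M.T@(np.array([x,y,z])-p)/40
    print("t",round(s["time"],2),"pos",p.round(1),"yaw",y0.round(2),"zaxis",M[:,2].round(4),"gap",round(s["finger_gap"],1),"gf",np.round(s["grasp_force"],1),"F",np.round(s["wrist_force"],1),"units",d.round(3), "twist",None if yaw is None else (-((yaw-y0+180)%360-180)/4).round(3))
if __name__=="__main__": rel(*map(float,sys.argv[1:]))
E
python3 g.py 441 24 31 107.9
python3 - <<'E'
from h import *
c=shot("wrist"); save(c,"w1.png"); P=cloud(c); hsv=cv2.cvtColor(c["pixels"],cv2.COLOR_RGB2HSV).astype(int)
h,s,v=hsv[...,0],hsv[...,1],hsv[...,2]
uv=np.argwhere((P[...,2]>10)&(P[...,2]<18)&(abs(P[...,0]-441)<40)&(abs(P[...,1]-24)<40))
if len(uv): w=P[uv[:,0],uv[:,1]][:,:2].astype(np.float32); print(len(w),cv2.minAreaRect(w),w.mean(0))
E
```

```text
t 4.2 pos [438.7  13.3  96. ] yaw 97.69 zaxis [-0.  0. -1.] gap 42.7 gf 0.0 F [ 0.6 -1.  -0.4] units [0.257 0.094 1.624] twist -2.553
1575 ((441.7552490234375, 26.352012634277344), (20.05797004699707, 43.81183624267578), 16.639188766479492) [441.44162   27.764297]
```

View pics/w1.png

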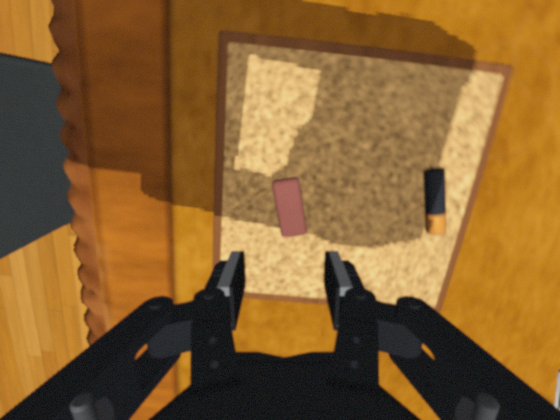

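The wrist view puts the eraser at about (289,207), centred between the fingers. Its measured size, 20 x 44 mm, matches the one given.

Emit:
play_rows(deltas=[0.5,0.15,0.05,0,-0.8,0.5,0.15,0.05,0.2,-0.8,0.5,0,0,0.3,-0.7,0.5,0,0,0.3,0,0.5,0,0,0.3,0,0.5,0,0,0.2,0,0.5,0,0,0,0,0.5,0,0,0,0])

```text
time: 5.05
eef_pos: [440.9, 25.7, 44.4]
tcp_rot: [-0.0, 0.597, 0.802, -0.0]
wrist_force: [0.7, 0.1, 0.4]
finger_gap: 42.7
grasp_force: 0.0
```

```bash
python3 g.py 441.6 25.7 31 107.0
```

```text
t 5.05 pos [440.9  25.7  44.4] yaw 106.68 zaxis [-1.e-04 -0.e+00 -1.e+00] gap 42.7 gf 0.0 F [0.7 0.1 0.4] units [-0.006  0.018  0.335] twist -0.079
```

Emit:
play_rows(deltas=[0.5,0,0.02,0.2,0,0.5,0,0,0.13,0,0.5,0,0,0,0,1,0,0,0,0,1,0,0,0,0,1,0,0,0,0,1,0,0,0,0,1,0,0,0,0,1,0,0,0,0], grip_force=30)

```text
time: 5.95
eef_pos: [441.7, 26.0, 31.3]
tcp_rot: [0.0, 0.597, 0.802, 0.0]
wrist_force: [0.2, 0.2, 4.5]
finger_gap: 19.2
grasp_force: 31.6
```

```bash
python3 g.py 627 272 100 92
```

```text
t 5.95 pos [441.7  26.   31.3] yaw 106.72 zaxis [ 4.e-04 -0.e+00 -1.e+00] gap 19.2 gf 31.6 F [0.2 0.2 4.5] units [ 4.557  6.206 -1.714] twist 3.68
```

Emit:
play_rows(deltas=[1,0,0,-0.25,0,1,0,0,-0.5,0,1,0,0,-0.5,0,1,0.2,0.3,-0.5,0,1,0.45,0.6,0,0,1,0.6,0.8,0,0,1,0.6,0.8,0,0,1,0.6,0.8,0,0,1,0.6,0.8,0,0,1,0.6,0.8,0,0,1,0.6,0.8,0,0,1,0.45,0.65,0,0,1,0.35,0.5,0,0,1,0.1,0.15,0,0.7,1,0,0,0,1,1,0,0,0,1,1,0,0,0,1,1,0,0,0,0])

```text
time: 7.75
eef_pos: [650.4, 303.9, 101.5]
tcp_rot: [-0.0, 0.696, 0.718, -0.0]
wrist_force: [-0.1, -1.0, -1.0]
finger_gap: 19.0
grasp_force: 31.1
```

```bash
python3 g.py 627 272 35 92
```

```text
t 7.75 pos [650.4 303.9 101.5] yaw 91.85 zaxis [-2.e-04 -0.e+00 -1.e+00] gap 19.0 gf 31.1 F [-0.1 -1.  -1. ] units [-0.777 -0.61   1.663] twist -0.036
```

Emit:
play_rows(deltas=[1,-0.4,-0.3,0,0,1,-0.38,-0.3,0,0,1,0,0,0.3,0,1,0,0,0.4,0,1,0,0,0.4,0,1,0,0,0.35,0,1,0,0,0.2,0,1,0,0,0,0,1,0,0,0,0])

```text
time: 8.65
eef_pos: [627.7, 272.0, 35.2]
tcp_rot: [0.0, 0.695, 0.719, 0.0]
wrist_force: [0.0, -0.2, -0.2]
finger_gap: 19.0
grasp_force: 32.2
```

Emit:
play_rows(deltas=[0.5,0,0,0,0,0.5,0,0,0,0,0.5,0,0,0,0,0.5,0,0,0,0,0.5,0,0,-0.4,0,0.5,0,0,-0.6,0,0.5,0,0,-0.7,0,0.5,0,0,-0.3,0,0.5,0,0,0,0])

```text
time: 9.55
eef_pos: [628.3, 272.1, 117.8]
tcp_rot: [0.001, 0.695, 0.719, 0.002]
wrist_force: [0.4, 0.2, -0.5]
finger_gap: 42.6
grasp_force: 0.0
```

```bash
python3 g.py 546.5 41.8 100 107
```

```text
t 9.55 pos [628.3 272.1 117.8] yaw 91.92 zaxis [ 0.0035  0.0014 -1.    ] gap 42.6 gf 0.0 F [ 0.4  0.2 -0.5] units [-5.688 -2.239  0.431] twist -3.77
```

Emit:
play_rows(deltas=[0.5,-0.49,-0.19,0,0,0.5,-0.8,-0.315,0,0,0.5,-0.8,-0.315,0,0,0.5,-0.8,-0.315,0,0,0.5,-0.8,-0.315,0,0,0.5,-0.8,-0.315,0,0,0.5,-0.8,-0.315,0,0,0.5,-0.4,-0.16,0,0,0.5,0,0,0,-0.8,0.5,0,0,0.2,-1,0.5,0,0,0.23,-1,0.5,0,0,0,-1,0.5,0,0,0,0,0.5,0,0,0,0])

```text
time: 10.95
eef_pos: [545.5, 41.6, 97.5]
tcp_rot: [-0.0, 0.595, 0.804, -0.0]
wrist_force: [-0.7, 0.1, 0.5]
finger_gap: 42.5
grasp_force: 0.0
```

```bash
python3 g.py 546.5 41.8 31 107
python3 - <<'E'
from h import *
c=shot("wrist"); save(c,"w2.png"); P=cloud(c)
uv=np.argwhere((P[...,2]>12)&(P[...,2]<23)&(abs(P[...,0]-546)<40)&(abs(P[...,1]-42)<40))
if len(uv): w=P[uv[:,0],uv[:,1]][:,:2].astype(np.float32); print(len(w),cv2.minAreaRect(w),w.mean(0))
c=shot("top"); cv2.imwrite("pics/t2.png",cv2.resize(c["pixels"][160:310,140:420],None,fx=2.85,fy=2.85)[:,:,::-1])
E
```

```text
t 10.95 pos [545.5  41.6  97.5] yaw 107.01 zaxis [-6.e-04  1.e-04 -1.e+00] gap 42.5 gf 0.0 F [-0.7  0.1  0.5] units [-0.003  0.025  1.662] twist 0.002
1218 ((547.04248046875, 44.80607604980469), (13.868142127990723, 49.0426139831543), 17.718507766723633) [546.75476  46.26295]
```

View pics/t2.png

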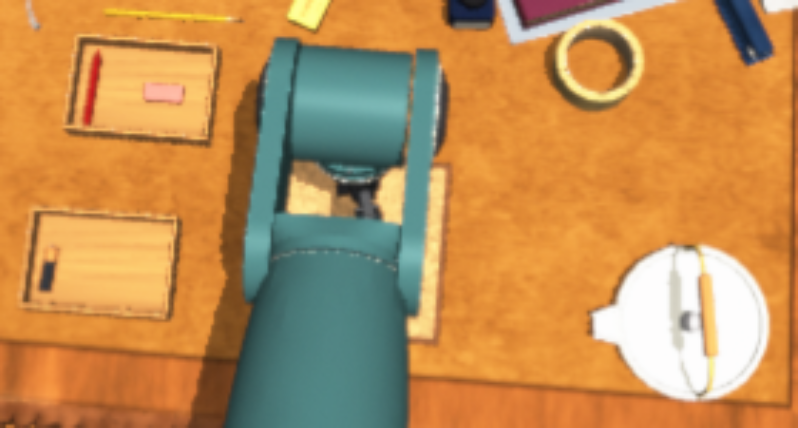

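The eraser lies flat in the wax bin at (163,93). Next is the battery, which the wrist view puts at (547,44).

Emit:
play_rows(deltas=[0.5,0.05,0.05,0.3,0,0.5,0,0,0.4,0,0.5,0,0,0.4,0,0.5,0,0,0.3,0,0.5,0,0,0.15,0,0.5,0,0,0.1,0,0.5,0,0,0,0,1,0,0,0,0,1,0,0,0,0,1,0,0,0,0,1,0,0,0,0,1,0,0,0,0,1,0,0,0,0,1,0,0,-0.25,0,1,0,0,-0.5,0,1,0,0,-0.6,0,1,0,0,-0.5,0,1,0,0,0,0])

```text
time: 12.85
eef_pos: [548.0, 43.9, 109.4]
tcp_rot: [0.002, 0.594, 0.804, 0.001]
wrist_force: [-0.5, -0.4, -0.6]
finger_gap: 13.7
grasp_force: 30.4
```

```bash
python3 g.py 431 287 100 92.6
```

```text
t 12.85 pos [548.   43.9 109.4] yaw 107.12 zaxis [ 4.4e-03  2.0e-04 -1.0e+00] gap 13.7 gf 30.4 F [-0.5 -0.4 -0.6] units [ 6.669 -1.008  0.223] twist 3.63
```

Emit:
play_rows(deltas=[1,0.37,-0.06,0,0,1,0.7,-0.1,0,0,1,0.8,-0.12,0,0,1,0.8,-0.12,0,0,1,0.8,-0.12,0,0,1,0.8,-0.12,0,0,1,0.8,-0.12,0,0,1,0.8,-0.12,0,0,1,0.5,-0.08,0,0,1,0.3,-0.05,0,0,1,0,0,0,0.8,1,0,0,0,1,1,0,0,0,1,1,0,0,0,0.8,1,0,0,0,0,1,0,0,0,0])

```text
time: 14.45
eef_pos: [429.5, 286.8, 105.5]
tcp_rot: [-0.0, 0.69, 0.724, -0.0]
wrist_force: [0.2, 1.0, -0.6]
finger_gap: 13.5
grasp_force: 30.4
```

```bash
python3 g.py 431 287 34 92.6
```

```text
t 14.45 pos [429.5 286.8 105.5] yaw 92.81 zaxis [-6.e-04 -4.e-04 -1.e+00] gap 13.5 gf 30.4 F [ 0.2  1.  -0.6] units [0.003 0.038 1.787] twist 0.052
```

Emit:
play_rows(deltas=[1,0,0.04,0.3,0,1,0,0,0.4,0,1,0,0,0.4,0,1,0,0,0.4,0,1,0,0,0.17,0,1,0,0,0.1,0,1,0,0,0,0,1,0,0,0,0,0.5,0,0,0,0,0.5,0,0,0,0,0.5,0,0,0,0,0.5,0,0,0,0,0.5,0,0,-0.4,0,0.5,0,0,-0.6,0,0.5,0,0,-0.7,0,0.3,0,0,-0.7,-0.8,0.3,0,0,-0.7,-1,0.3,0,0,-0.4,-1])

```text
time: 16.25
eef_pos: [431.7, 287.3, 177.7]
tcp_rot: [0.0, 0.615, 0.788, 0.001]
wrist_force: [0.5, -0.1, 0.1]
finger_gap: 59.9
grasp_force: 0.0
```

Emit:
play_rows(deltas=[0.3,0,0,0,-1,0.3,0,0,0,-1,0.3,0,0,0,-1,0.3,0,0,0,-1,0.3,0,0,0,-1,0.3,0,0,0,-1,0.3,0,0,0,-1,0.3,0,0,0,-1,0.3,0,0,0,-1,0.3,0,0,0,-1,0.3,0,0,0,-1,0.3,0,0,0,-1,0.3,0,0,0,-1,0.3,0,0,0,-1,0.3,0,0,0,-0.6,0.3,0,0,0,0])

```text
time: 17.85
eef_pos: [431.3, 287.0, 175.1]
tcp_rot: [0.0, 0.153, 0.988, 0.0]
wrist_force: [-0.2, 0.7, -0.8]
finger_gap: 59.5
grasp_force: 0.0
```

```bash
python3 g.py 440 -326 170 188.5; python3 - <<'E'
from h import *
print(np.degrees(arm.get_state()["q"]).round(1))
E
```

```text
t 17.85 pos [431.3 287.  175.1] yaw 162.36 zaxis [ 1.e-04  1.e-04 -1.e+00] gap 59.5 gf 0.0 F [-0.2  0.7 -0.8] units [ -4.85  -14.54    0.128] twist -6.535
[ 30.8 -11.3 107.6   0.   83.7 -41.5]
```

Emit:
play_rows(deltas=[0.3,-0.17,-0.5,0,0,0.3,-0.267,-0.8,0,0,0.3,-0.267,-0.8,0,0,0.3,-0.267,-0.8,0,0,0.3,-0.267,-0.8,0,0,0.3,-0.267,-0.8,0,0,0.3,-0.267,-0.8,0,0,0.3,-0.267,-0.8,0,0,0.3,-0.267,-0.8,0,0,0.3,-0.267,-0.8,0,0,0.3,-0.267,-0.8,0,0,0.3,-0.267,-0.8,0,0,0.3,-0.267,-0.8,0,0,0.3,-0.267,-0.8,0,0,0.3,-0.267,-0.8,0,0,0.3,-0.267,-0.8,0,0,0.3,-0.267,-0.8,0,0,0.3,-0.267,-0.8,0,0,0.3,-0.14,-0.44,0,0,0.3,0,0,0,0])

```text
time: 19.85
eef_pos: [439.3, -327.5, 174.7]
tcp_rot: [-0.0, 0.155, 0.988, 0.0]
wrist_force: [0.3, 0.5, 0.1]
finger_gap: 60.0
grasp_force: 0.0
```

Emit:
play_rows(deltas=[0.3,0,0,0,-0.6,0.3,0,0,0,-1,0.3,0,0,0,-1,0.3,0,0,0,-1,0.3,0,0,0,-1,0.3,0,0,0,-1,0.3,0,0,0,-0.9,0.3,0,0,0,0,0.3,0,0,0,0])

```text
time: 20.75
eef_pos: [439.7, -325.3, 175.2]
tcp_rot: [0.0, -0.072, 0.997, 0.0]
wrist_force: [0.2, -1.3, 0.3]
finger_gap: 59.7
grasp_force: 0.0
```

```bash
python3 g.py 440 -326 98 188.5
python3 - <<'E'
from h import *
c=shot("wrist"); save(c,"w3.png"); P=cloud(c); Z=P[...,2]
near=(abs(P[...,0]-440)<110)&(abs(P[...,1]+326)<110)
hsv=cv2.cvtColor(c["pixels"],cv2.COLOR_RGB2HSV).astype(int)
m=near&(Z>93)&(Z<106)&(hsv[...,1]>90)&(hsv[...,2]>90); w=P[m][:,:2].astype(np.float32); print("bar",len(w),cv2.minAreaRect(w),w.mean(0),np.median(Z[m]))
top=shot("top"); cv2.imwrite("pics/t3.png",cv2.resize(top["pixels"][160:310,140:420],None,fx=2.85,fy=2.85)[:,:,::-1])
E
```

```text
t 20.75 pos [ 439.7 -325.3  175.2] yaw -171.78 zaxis [ 1.e-04  1.e-04 -1.e+00] gap 59.7 gf 0.0 F [ 0.2 -1.3  0.3] units [-0.005 -0.019  1.929] twist -0.069
bar 1968 ((439.1453552246094, -326.9117126464844), (94.39730834960938, 13.764732360839844), 8.294581413269043) [ 435.7279  -327.53918] 99.90613488254027
```

View pics/w3.png

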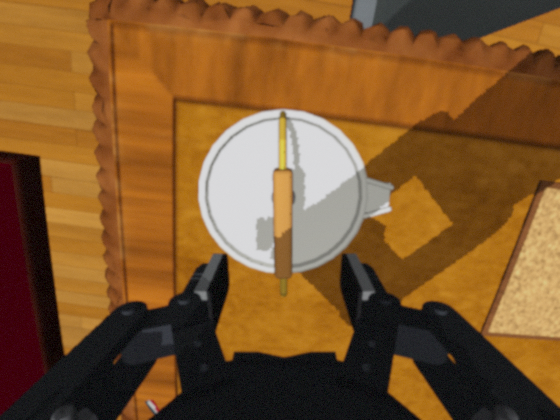

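View pics/t3.png

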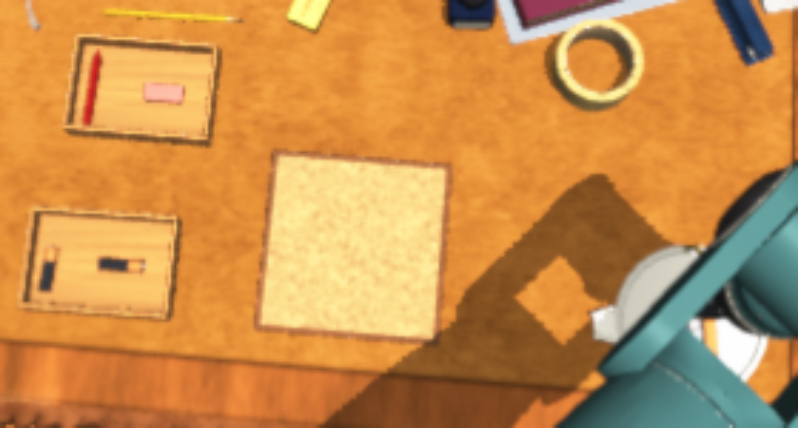

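Both strays are sorted: the eraser lies at (163,93) and the battery at (122,265). The wrist view shows the bar at about (283,225), centred between the fingers, with the lip to the right at (378,197).

Emit:
play_rows(deltas=[0.3,0,-0.03,0.3,0,0.3,0,0,0.4,0,0.3,0,0,0.4,0,0.3,0,0,0.4,0,0.3,0,0,0.28,0,0.3,0,0,0.15,0,0.3,0,0,0,0,0.3,0,0,0,0,0.5,0,0,0,0,0.6,0,0,0,0,0.7,0,0,0,0,0.75,0,0,0,0,0.8,0,0,0,0,0.85,0,0,0,0,0.9,0,0,0,0,1,0,0,0,0,1,0,0,0,0,1,0,0,0,0,1,0,0,0,0,1,0,0,0,0], grip_force=60)

```text
time: 22.85
eef_pos: [439.8, -327.1, 98.1]
tcp_rot: [0.0, -0.073, 0.997, 0.0]
wrist_force: [-0.1, 5.4, 5.4]
finger_gap: 12.7
grasp_force: 58.9
```

```bash
python3 g.py 483.5 40 202 91.7
```

```text
t 22.85 pos [ 439.8 -327.1   98.1] yaw -171.68 zaxis [ 2.e-04  1.e-04 -1.e+00] gap 12.7 gf 58.9 F [-0.1  5.4  5.4] units [-2.41   8.924 -2.597] twist 24.155
```

Emit:
play_rows(deltas=[1,0,0,-0.03,0,1,0,0,-0.06,0,1,0,0,-0.1,0,1,0,0,-0.14,0,1,0,0,-0.18,0,1,0,0,-0.2,0,1,0,0,-0.2,0,1,0,0,-0.2,0,1,0,0,-0.2,0,1,0,0,-0.2,0,1,0,0,-0.2,0,1,0,0,-0.2,0,1,0,0,-0.2,0,1,0,0,-0.18,0,1,0,0,-0.14,0,1,0,0,-0.1,0,1,0,0,-0.06,0,1,0,0,-0.03,0,1,0,0,0,0,1,0,0,0,0], grip_force=80)

```text
time: 24.85
eef_pos: [439.7, -327.1, 202.4]
tcp_rot: [-0.0, -0.073, 0.997, 0.0]
wrist_force: [-0.0, 0.1, -3.5]
finger_gap: 12.7
grasp_force: 77.9
```

```bash
cat > d.py <<'E'
from h import *
from g import rel
rel(483.5,40,202,91.7)
p=np.array(arm.get_state()["eef_pos"]); z0=p[2]-98
c=shot("wrist"); save(c,"wd.png"); P=cloud(c); hsv=cv2.cvtColor(c["pixels"],cv2.COLOR_RGB2HSV).astype(int)
m=(np.hypot(P[...,0]-p[0],P[...,1]-p[1])<112)&(P[...,2]>z0-10)&(P[...,2]<z0+40)&(hsv[...,1]<60); Q=P[m]
r=np.hypot(Q[:,0]-p[0],Q[:,1]-p[1]); q=Q[(r>72)&(r<86)]
A=np.c_[2*q[:,:2],np.ones(len(q))]; s=np.linalg.lstsq(A,(q[:,:2]**2).sum(1),rcond=None)[0]
n=np.linalg.lstsq(np.c_[q[:,:2]-p[:2],np.ones(len(q))],q[:,2],rcond=None)[0]
print("rim",len(q),"centre",s[:2].round(1),"r",np.sqrt(s[2]+s[:2]@s[:2]).round(1),"slope deg",np.degrees(n[:2]).round(2),"rim z",n[2].round(1))
l=Q[(r>93)]; 
if len(l): d=l[:,:2].mean(0)-s[:2]; print("lip",len(l),np.degrees(np.arctan2(d[1],d[0])).round(1))
E
python3 d.py
```

```text
t 24.85 pos [ 439.7 -327.1  202.4] yaw -171.68 zaxis [-3.e-04  2.e-04 -1.e+00] gap 12.7 gf 77.9 F [-0.   0.1 -3.5] units [-2.413  8.923  0.013] twist 24.155
rim 8357 centre [ 439.1 -327. ] r 77.0 slope deg [-0.28  0.34] rim z 125.8
lip 614 98.3
```

View pics/wd.png

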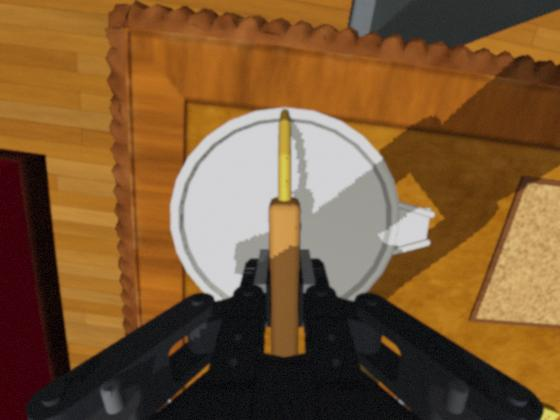

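The dish is level to about 0.4° and centred under the grip. Now to carry it over the mat.

Emit:
play_rows(deltas=[1,-0.016,0.06,0,0,1,-0.035,0.13,0,0,1,-0.054,0.2,0,0,1,-0.073,0.27,0,0,1,-0.092,0.34,0,0,1,-0.11,0.41,0,0,1,-0.118,0.436,0,0,1,-0.118,0.436,0,0,1,-0.118,0.436,0,0,1,-0.118,0.436,0,0,1,-0.118,0.436,0,0,1,-0.118,0.436,0,0,1,-0.118,0.436,0,0,1,-0.118,0.436,0,0,1,-0.118,0.436,0,0,1,-0.118,0.436,0,0,1,-0.118,0.436,0,0,1,-0.118,0.436,0,0,1,-0.118,0.436,0,0,1,-0.118,0.436,0,0])

```text
time: 26.9
eef_pos: [476.2, -16.2, 202.8]
tcp_rot: [0.0, -0.073, 0.997, 0.0]
wrist_force: [-0.7, -0.8, -3.6]
finger_gap: 12.6
grasp_force: 78.0
```

Emit:
play_rows(deltas=[1,-0.11,0.41,0,0,1,-0.092,0.34,0,0,1,-0.073,0.27,0,0,1,-0.054,0.2,0,0,1,-0.035,0.13,0,0,1,-0.016,0.06,0,0,1,0,0,0,0,1,0,0,0,0.1,1,0,0,0,0.25,1,0,0,0,0.4,1,0,0,0,0.55,1,0,0,0,0.7,1,0,0,0,0.8,1,0,0,0,0.8,1,0,0,0,0.8,1,0,0,0,0.8,1,0,0,0,0.8,1,0,0,0,0.8,1,0,0,0,0.8,1,0,0,0,0.8])

```text
time: 28.9
eef_pos: [483.5, 39.8, 202.7]
tcp_rot: [0.0, 0.221, 0.975, -0.0]
wrist_force: [0.1, 0.0, -3.3]
finger_gap: 12.4
grasp_force: 78.0
```

Emit:
play_rows(deltas=[1,0,0,0,0.8,1,0,0,0,0.8,1,0,0,0,0.8,1,0,0,0,0.8,1,0,0,0,0.8,1,0,0,0,0.8,1,0,0,0,0.8,1,0,0,0,0.8,1,0,0,0,0.8,1,0,0,0,0.8,1,0,0,0,0.8,1,0,0,0,0.8,1,0,0,0,0.7,1,0,0,0,0.55,1,0,0,0,0.4,1,0,0,0,0.25,1,0,0,0,0.1,1,0,0,0,0,1,0,0,0,0])

```text
time: 30.8
eef_pos: [483.5, 40.0, 202.7]
tcp_rot: [-0.0, 0.585, 0.811, -0.0]
wrist_force: [0.9, -1.0, -3.5]
finger_gap: 12.6
grasp_force: 78.0
```

```bash
python3 d.py
```

```text
t 30.8 pos [483.5  40.  202.7] yaw 108.34 zaxis [-0. -0. -1.] gap 12.6 gf 78.0 F [ 0.9 -1.  -3.5] units [ 0.001 -0.     0.018] twist 4.16
rim 8187 centre [484.1  40.7] r 76.8 slope deg [0.05 0.35] rim z 126.0
lip 645 18.2
```

Emit:
play_rows(deltas=[1,0,0,0,0.1,1,0,0,0,0.3,1,0,0,0,0.5,1,0,0,0,0.6,1,0,0,0,0.6,1,0,0,0,0.6,1,0,0,0,0.6,1,0,0,0,0.5,1,0,0,0,0.26,1,0,0,0,0.1,1,0,0,0,0,1,0,0,0,0,1,0,0,0,0,1,0,0,0,0,1,0,0,0,0])

```text
time: 32.35
eef_pos: [483.5, 40.0, 202.7]
tcp_rot: [0.0, 0.697, 0.717, 0.0]
wrist_force: [-0.8, -0.2, -3.6]
finger_gap: 12.6
grasp_force: 78.0
```

```bash
python3 d.py; python3 - <<'E'
from h import *
# mat yaw from the first top cloud/picture: line fits on the mat boundary are hidden now; use scene view
c=shot("scene"); cv2.imwrite("pics/s4.png",cv2.resize(c["pixels"][140:400,150:430],None,fx=2.3,fy=2.3)[:,:,::-1])
E
```

```text
t 32.35 pos [483.5  40.  202.7] yaw 91.69 zaxis [ 0. -0. -1.] gap 12.6 gf 78.0 F [-0.8 -0.2 -3.6] units [-0.    -0.001  0.018] twist -0.003
rim 8227 centre [484.4  40.6] r 76.8 slope deg [0.11 0.29] rim z 126.0
lip 676 1.4
```

View pics/s4.png

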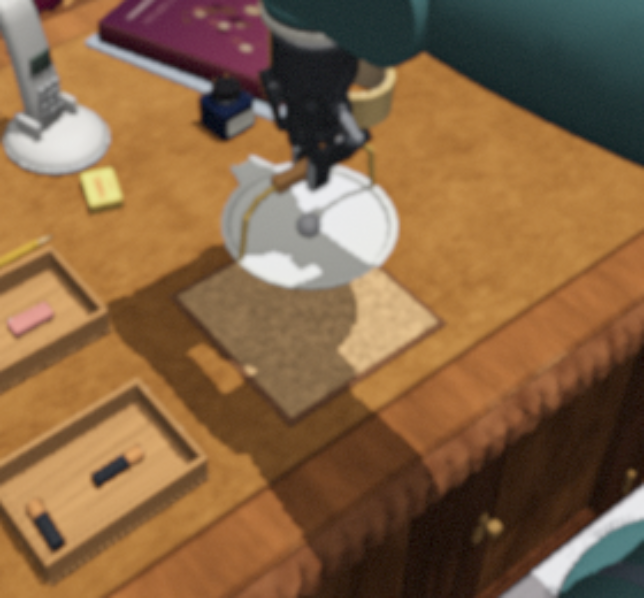

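The view shows the dish level over the mat with the ball in its middle at (308,225). The lip at (250,172) points to the chair side, and both strays are in their bins.

```bash
python3 -c "
from rig import arm
print(arm.job_done())"
```

```text
the job is handed in; nothing more can be done
None
```

I handed the job in at about 32 s: the eraser is in the wax bin and the loose battery in the battery bin. The dish is held level and still, about 10 cm above the mat's centre, with the ball in its middle and the lip pointing to the chair side. I saw nothing else on the desk moved, but no verdict came back.

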